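# Refit the bedside radio's power knob and hold it pressed

## Task

The power knob has come off the bedside radio. Pick it up, turn it so that the flat in its bore matches the flat of the bare D-shaped shaft on the radio's top, push it fully home on the shaft, and keep pressing so that knob and shaft are held well down against the shaft's spring, as when holding the power button; finish with the gripper still on the knob and pressing. Leave the other things on the table where they are.

Things in the scene. Friction and masses are not known exactly. Their poses are not given: they have to be found in the camera images.
- knob: The loose black knob (35 to 70 g), hole down on the table, 38 mm high. Origin: centre of its underside, z up. Hub: 38 mm diameter, 0 to 16 mm high. On it a grip bar 14 mm wide (along y), 16 to 38 mm high, along x from -19 to +17 mm, ending in a pointed nose at x = +25 mm with a thin pale line on top. The nose always points within 1.2 rad of straight away from the robot.
- knob_bore (a point): Centre of the mouth of the bore in the knob's underside (same place and axes as the knob's origin). The bore is D-shaped, 14 mm deep, radius 7.2 mm, with its flat 4 mm from the axis on the knob's +x side, under the nose. Its mouth is chamfered by 1.5 mm.
- shaft_tip (a point): Centre of the top end of the upright steel D-shaft, z up, 105 mm above the table and 20 mm above the radio's top when free. Radius 6 mm, flat 3 mm from the axis on the +x side; the top 4 mm taper to 0.6 of that. x turns with the shaft and points out of the flat. With knob x along this x the knob slides on until the bore's end meets the tip: knob origin 14 mm below this point.
- spindle (a joint): How far the shaft is turned in the radio, in rad, counterclockwise from above; at 0 its flat faces the radio's +x (rear). It starts anywhere from -0.6 to 0.6 and turns against a light friction (0.02 N m), range 1.6 either way. A dark tick on the aluminium disc (52 mm diameter) at the shaft's foot lies on the flat's side.
- shaft (a joint): How far the shaft is pushed down into the radio, in m: 0 when free, 0.005 at its end stop. A spring pushes it back up: it yields from 3 N, 3 mm takes 7.5 N and the end stop is reached at 10.5 N. At the stop the seated knob's underside is 1 mm above the radio's top.
- radio: The table radio, 130 mm (x) by 240 mm (y) by 85 mm high, heavy and fixed to the table. Origin: centre of its underside, z up; its speaker front faces -x. The bare shaft stands on its flat top at (-5, -60) mm; an identical second knob (its top 125 mm above the table) is fitted at (-5, +82) mm and is to be left alone.
- bowl: White ceramic bowl of coins, 130 mm rim diameter, 48 mm high; origin at the centre of its underside. Leave alone.
- torch: Yellow torch lying on its side, 36 mm thick and 145 mm long along its x from -80 to +65 mm; origin under its axis, on the table. Leave alone.
- cases: Stack of three flat plastic cases, 125 by 142 mm, 31 mm high; origin at the centre of its underside. Leave alone.
- mug: Ceramic mug, 80 mm diameter, 90 mm high, handle at its +y; origin at the centre of its underside. Leave alone.
- jar: Small glass jar with a dark lid, 44 mm diameter, 50 mm high; origin at the centre of its underside. Leave alone.
- acrylic_box: Clear acrylic box with a hinged lid, 100 by 150 mm, 70 mm high (knob on the lid above), fixed; origin at the centre of its underside. Leave alone.
There are look-alikes about, which are no part of the job. What is shaped like the knob but red is not meant.

How it is judged:
By the outcome, as a careful person would: the job done as asked, in the order asked, and still so for the second after the job is handed in, while the arm keeps its last pose, push and grip.
It also fails if it takes over 38 s, if anything falls off the work surface, if the arm or the gripper's body presses on something with over 40 N, if the wrist force passes 120 N, or if a joint passes its speed limit or range.

## Robot

A 6-joint arm with a two-finger parallel gripper is mounted at the origin on the work surface. World frame = base frame: x ahead of the robot, y to its left, z up, the work surface at z = 0. Lengths are in m, angles in degrees, forces in N, time in s.
With the tool pointing down it reaches from about 0.35 to 0.725 m from the base axis. Payload 6 kg.
Tool frame: the origin (TCP) lies at the very end of the fingers, on their centre line; the grasp point (between the pads) lies 19 mm behind it (r.grasp_offset is the distance from the TCP to the grasp point, in m); z points along the fingers, y is the line along which they close (so a half turn about z gives the same grasp; the last joint's range is limited). The gripper opens to 85 mm and grips with 20 to 120 N. Pads are 22 mm wide; open, the fingers measure 114 mm over their backs; the gripper's body (76 mm by 85 mm) begins 54 mm behind the grasp point. The pads swing forward as they close: fully open they stand 13 mm farther back than shut.
Start: joints at [-47.974, 2.303, 4.859, 0, -92.561, -19.12], TCP at [0.234, -0.553, 0.231] pointing down, gripper open.
Joint ranges: [-146.85, 146.85], [-73.84, 115.35], [-62.03, 85.46], [-188.31, 113.3], [-161.28, -10.13], [-171.36, 171.36]. Speed limits (degrees/s): [147.25, 147.25, 172.46, 180, 180, 180].

## Interface

Orientations are given as a 3x3 rotation matrix whose columns are the frame's x, y, z axes.
In Python, from rig import r, optics, workorder gives the robot as it stands. The module is installed in compiled form; this text tells all that it offers.
- The arm moves only by the tool play_rows, never from a script. Its argument "moves" is a list of rows, each an object with "jaw": the finger opening in mm, from 0 to 85.4; "slide": the shift along the tool's x, y, z in mm, a list of three; "angular": the turn, a rotation vector about the tool's x, y, z in rad, a list of three. A call has 1 to 5 rows; each row is the pose to reach, as a shift and turn from the pose commanded when the call began, along the tool's axes at that moment; what a row does not reach only later rows make up. A row lasts 1/10 s, in which the tool goes at most 50 mm and 8.59 degrees, less where a joint would pass 70% of its speed; a pose out of reach is approached as far as the arm can. A call with a gripper value outside its range is refused whole. The fingers move at their own pace and stop on an object; "force" is the grip in N (left out, the last holds). Time passes only in rows, so rows that repeat a pose let the fingers close. It gives the time, the measured TCP pose, the force, the opening and the grip force at its end, in the units of the state.
- r.get_state(): the state, without advancing time (a new reading comes with each control period).
- optics.snapshot(name): name is "scene" or "top" or "wrist"; returns a dict with "img" (420x560x3 uint8, red, green, blue), "fx", "fy", "cx", "cy" (pixels), "R" (3x3) and "t" (3): a world point X has camera coordinates R X + t; the wrist camera has in their place "T_tool_cam" (4x4, takes a point from camera to tool coordinates, whose origin is the TCP and whose axes are the flange's). Camera axes: x right, y down, z forward; pixel columns grow to the right and rows downward; lengths in m; the calibration is good to about 2 mm. A picture is of the moment at which its call begins: read the wrist's pose just before it. There is no depth.
- workorder.close_job(): hands the job in; it is judged then, once.
The state is a dict: "time": time; "q": joint angles; "dq": joint speeds; "tau": joint torques, N m; "tool_pos": TCP position; "tool_rot": TCP orientation; "ft_force": force on the tool from outside, world axes, zero at the start; "moment": the same for the moment, N m; "gripper_width": finger opening in m; "gripper_force": force on a finger pad.
Only numpy, scipy, OpenCV 4.12 (cv2) and the standard library are available. Lean on these libraries where they do the work, as an engineer would, in place of code of your own. Each camera call takes 0.05 s, during which the arm holds its last target. There are 200 camera calls.

## Working session

There is one attempt and no reset: what is moved stays moved. The work goes in short steps, Python scripts to look and compute and a tool call to move; the robot and the scene stay as the last step left them, time stands still between calls to the robot, and variables do not carry over. Pictures are saved under pics/ and viewed, at most 10 in all, crops included, and the job is handed in when it is done.

Besides the shell and the picture viewer there is one more tool, called after "Request:" by a JSON object that holds its "api" and its "payload". play_rows: Moves the arm, as the interface text tells. Its arguments: {"type":"object","properties":{"moves":{"type":"array"},"force":{"type":"number"}},"required":["moves"]}

```bash
mkdir -p pics; python3 - <<'E'
from rig import r,optics
import cv2,numpy as np,pickle
s=r.get_state();print(s['time'],s['tool_pos'],s['tool_rot'],s['ft_force'],r.grasp_offset)
d={}
for n in('scene','top'):
    c=optics.snapshot(n);d[n]=c;cv2.imwrite(f'pics/{n}0.png',c['img'][:,:,::-1])
    print(n,c['fx'],c['cx'],c['cy'],c['R'],c['t'],-np.array(c['R']).T@c['t'])
pickle.dump(d,open('cams.pkl','wb'))
E
```

```text
0.0 [ 0.23348381 -0.55235363  0.23025009] [[-9.21128997e-01 -3.89256576e-01 -8.29694037e-04]
 [-3.89257436e-01  9.21127604e-01  1.60811994e-03]
 [ 1.38282819e-04  1.80425048e-03 -9.99998363e-01]] [-0.46688862  0.05759804  0.1604615 ] 0.0187
scene 483.7859478478543 282.32980491402066 212.93436667100613 [[ 0.36221305  0.93204578 -0.0096107 ]
 [ 0.78114652 -0.30916354 -0.54242789]
 [-0.50853891  0.1889671  -0.84004739]] [-0.2283893  -0.40362631  1.61720333] [ 1.22042769 -0.21751548  1.13739428]
top 498.7336465923448 279.16389945011645 211.8002744913559 [[-0.00470076 -0.99991021 -0.01254889]
 [-0.99053617  0.00637734 -0.1371037 ]
 [ 0.13717142  0.01178564 -0.99047721]] [0.00995061 0.60834393 1.29858346] [ 0.4245049  -0.00923454  1.3697484 ]
```

View pics/scene0.png

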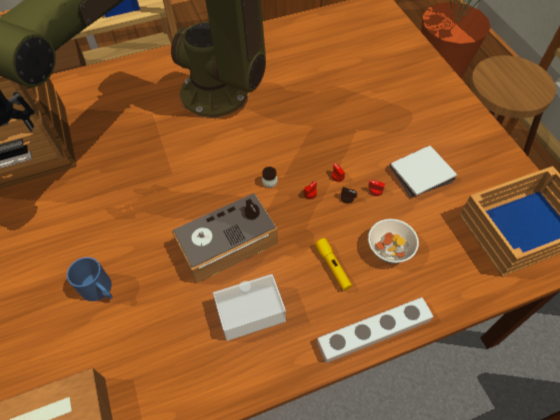

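View pics/top0.png

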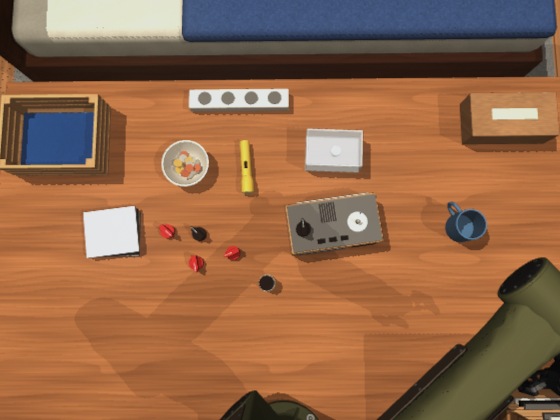

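Scene: the loose black knob is at top (199,234), scene (348,195). The red look-alikes are at top (167,232), (196,264) and (233,253). The fitted knob is at (303,228), the jar at (267,283), and the bare shaft on its disc at top (358,222). The only loose black one is at (199,234), which fits. I'll confirm it with an enlarged crop.

```bash
python3 - <<'E'
import cv2,pickle,numpy as np
d=pickle.load(open('cams.pkl','rb'));t=d['top']['img'][:,:,::-1]
s=d['scene']['img'][:,:,::-1]
R=lambda a,k:cv2.resize(a,k,interpolation=cv2.INTER_CUBIC)
a=R(t[214:264,174:224],(400,300*4//3))[:300]
a=R(t[209:259,174:224],(300,300));b=R(t[197:247,333:383],(300,300))
c=R(s[170:220,323:373],(300,300));e=R(s[212:262,177:227],(300,300))
cv2.imwrite('pics/crop1.png',np.vstack([np.hstack([a,b]),np.hstack([c,e])]))
E
```

```text
(no output)
```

View pics/crop1.png

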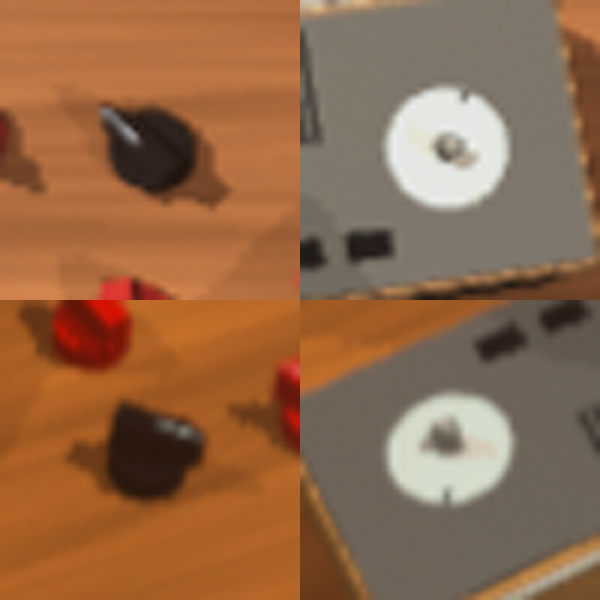

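The crop confirms it: a black knob with the pale line pointing up-left (away and to the left). The disc's tick is slightly right of straight ahead. Next I'll measure both.

```bash
cat > h.py <<'E'
import numpy as np,cv2,pickle
def ray(c,u,v,z,tool=None):
    d=np.array([(u-c['cx'])/c['fx'],(v-c['cy'])/c['fy'],1.])
    if tool is None: R=np.array(c['R']);o=-R.T@np.array(c['t']);w=R.T@d
    else:
        p,Q=tool;T=np.array(c['T_tool_cam']);o=Q@T[:3,3]+p;w=Q@T[:3,:3]@d
    return o+w*(z-o[2])/w[2]
def rel(s,p,yawy=None):
    "shift in tool axes (mm) to world p"
    return np.round(np.array(s['tool_rot']).T@(np.array(p)-s['tool_pos'])*1e3,1)
E
python3 - <<'E'
from h import *
from rig import r,optics
d=pickle.load(open('cams.pkl','rb'));t=d['top'];s=d['scene']
g=lambda x,y,X0,Y0:(X0+(x+.5)/6-.5,Y0+(y+.5)/6-.5)
a=ray(t,*g(103,108,174,209),.038);b=ray(t,*g(138,143,174,209),.038);print('line top',a,b,np.arctan2(*(a-b)[[1,0]]))
a2=ray(s,*g(203,137,323,170),.038);b2=ray(s,*g(158,122,323,170),.038);print('line scene',a2,b2,np.arctan2(*(a2-b2)[[1,0]]))
for c,n,box in((t,'top',(333,197)),(s,'scene',(177,212))):
    x,y=box;im=c['img'][y:y+50,x:x+50].astype(int)
    m=(im.min(2)>175).astype(np.uint8);k=max(cv2.findContours(m,0,2)[0],key=cv2.contourArea)
    e=cv2.fitEllipse(cv2.convexHull(k));print(n,e,'disc',ray(c,e[0][0]+x,e[0][1]+y,.086))
print('tick',ray(t,*g(464,96,333,197),.086),ray(s,*g(447,196,177,212),.086))
w=optics.snapshot('wrist');print(w['T_tool_cam'],w['fx'],w['cx'],w['cy'])
# knob blob
for c,box in((t,(185,218)),(s,(335,180))):
    x,y=box;im=c['img'][y:y+30,x:x+28].astype(int);m=((im.max(2)<70)&(im[:,:,0]-im[:,:,2]<35)).astype(np.uint8)
    k=max(cv2.findContours(m,0,2)[0],key=cv2.contourArea);q=cv2.boundingRect(k);M=cv2.moments(k)
    print('knob',q,cv2.contourArea(k),ray(c,x+M['m10']/M['m00'],y+M['m01']/M['m00'],.016))
E
```

```text
line top [0.5703118  0.24473094 0.038     ] [0.55446021 0.2287156  0.038     ] 0.790536576286518
line scene [0.56738602 0.24562183 0.038     ] [0.55201127 0.22997397 0.038     ] 0.794201609241943
top ((24.014551162719727, 24.228103637695312), (19.325891494750977, 19.986841201782227), 106.32115936279297) disc [ 0.57637392 -0.1952457   0.086     ]
scene ((24.43450164794922, 24.34477996826172), (16.332088470458984, 19.795089721679688), 74.92686462402344) disc [ 0.57440075 -0.19543859  0.086     ]
tick [ 0.59806429 -0.33256707  0.086     ] [ 0.64171192 -0.08676546  0.086     ]
[[ 1.42953324e-04 -9.64619843e-01 -2.63644720e-01  6.57982286e-02]
 [ 9.99998750e-01 -2.77319817e-04  1.55687299e-03 -2.05824063e-04]
 [-1.57490449e-03 -2.63644613e-01  9.64618597e-01 -1.42791610e-01]
 [ 0.00000000e+00  0.00000000e+00  0.00000000e+00  1.00000000e+00]] 358.4183584411961 277.46362220598996 204.65514548208094
knob (7, 10, 14, 13) 112.5 [0.55218836 0.22512308 0.016     ]
knob (7, 8, 14, 14) 114.5 [0.55374195 0.22676457 0.016     ]
```

Request:
{"api": "play_rows", "payload": {"moves": [{"jaw": 45,"slide": [-596,594,75],"angular": [0,0,-0.39]},{"jaw": 45,"slide": [-596,594,75],"angular": [0,0,-0.39]},{"jaw": 45,"slide": [-596,594,75],"angular": [0,0,-0.39]},{"jaw": 45,"slide": [-596,594,75],"angular": [0,0,-0.39]},{"jaw": 45,"slide": [-596,594,75],"angular": [0,0,-0.39]}]}}

```text
time: 0.65
tool_pos: [0.3277, -0.3203, 0.2086]
tool_rot: [[-0.704, -0.71, 0.0], [-0.71, 0.704, 0.0], [-0.0, 0.0, -1.0]]
ft_force: [1.5, -0.6, 0.3]
gripper_width: 0.0448
gripper_force: 0.0
```

```bash
python3 - <<'E'
from h import *
from rig import r
d=pickle.load(open('cams.pkl','rb'));t=d['top'];s=d['scene']
g=lambda x,y,X0,Y0:(X0+(x+.5)/6-.5,Y0+(y+.5)/6-.5)
T=ray(t,*g(164,96,333,197),.086);S=ray(s,*g(147,196,177,212),.086)
for a,b in((T,[.5764,-.1952]),(S,[.5744,-.1954])):print(a,np.arctan2(a[1]-b[1],a[0]-b[0]))
s=r.get_state();print(s['tool_pos'],rel(s,[.551,.227,.155]),np.degrees(np.arctan2(s['tool_rot'][1][0],s['tool_rot'][0][0])))
E
```

```text
[ 0.59889367 -0.20334442  0.086     ] -0.34739227886614177
[ 0.59599699 -0.20255707  0.086     ] -0.3200025194166301
[ 0.32769396 -0.32029347  0.20863746] [-545.8  227.    53.8] -134.77603989575067
```

Request:
{"api": "play_rows", "payload": {"moves": [{"jaw": 45,"slide": [-546,227,54],"angular": [0,0,0]},{"jaw": 45,"slide": [-546,227,54],"angular": [0,0,0]},{"jaw": 45,"slide": [-546,227,54],"angular": [0,0,0]},{"jaw": 45,"slide": [-546,227,54],"angular": [0,0,0]},{"jaw": 45,"slide": [-546,227,54],"angular": [0,0,0]}]}}

```text
time: 1.15
tool_pos: [0.4218, -0.0894, 0.1863]
tool_rot: [[-0.704, -0.71, 0.001], [-0.71, 0.704, 0.0], [-0.001, -0.0, -1.0]]
ft_force: [0.7, -0.8, 0.2]
gripper_width: 0.0449
gripper_force: 0.0
```

Request:
{"api": "play_rows", "payload": {"moves": [{"jaw": 45,"slide": [-319,133,31],"angular": [0,0,0]},{"jaw": 45,"slide": [-319,133,31],"angular": [0,0,0]},{"jaw": 45,"slide": [-319,133,31],"angular": [0,0,0]},{"jaw": 45,"slide": [-319,133,31],"angular": [0,0,0]},{"jaw": 45,"slide": [-319,133,31],"angular": [0,0,0]}]}}

```text
time: 1.65
tool_pos: [0.5155, 0.1413, 0.1638]
tool_rot: [[-0.704, -0.711, 0.0], [-0.711, 0.704, 0.0], [-0.0, 0.0, -1.0]]
ft_force: [0.7, -0.2, 0.3]
gripper_width: 0.0451
gripper_force: 0.0
```

```bash
python3 - <<'E'
from h import *
from rig import r
s=r.get_state();print(s['tool_pos'],rel(s,[.551,.227,.155]),s['q'])
E
```

```text
[0.51552861 0.14132955 0.16375346] [-85.8  35.1   8.8] [ 3.68916542e+01 -7.59740446e+00 -1.17265395e+01 -9.55448994e-03
 -8.58624287e+01 -8.16044009e+01]
```

Request:
{"api": "play_rows", "payload": {"moves": [{"jaw": 45,"slide": [-86,35,9],"angular": [0,0,0]},{"jaw": 45,"slide": [-86,35,9],"angular": [0,0,0]},{"jaw": 45,"slide": [-86,35,9],"angular": [0,0,0]}]}}

```text
time: 1.95
tool_pos: [0.5509, 0.2285, 0.1514]
tool_rot: [[-0.702, -0.712, -0.004], [-0.712, 0.702, -0.002], [0.005, 0.001, -1.0]]
ft_force: [-1.3, 0.0, -0.7]
gripper_width: 0.0452
gripper_force: 0.0
```

```bash
python3 - <<'E'
from h import *
from rig import r,optics
s=r.get_state();w=optics.snapshot('wrist');pickle.dump((s,w),open('w1.pkl','wb'))
print(s['tool_pos'],s['ft_force'],np.round(s['tool_rot'],4).tolist());cv2.imwrite('pics/w1.png',w['img'][:,:,::-1])
E
```

```text
[0.550864   0.22845733 0.15142898] [-1.29442873  0.01978618 -0.67905019] [[-0.7017, -0.7124, -0.0044], [-0.7124, 0.7017, -0.0023], [0.0047, 0.0015, -1.0]]
```

View pics/w1.png

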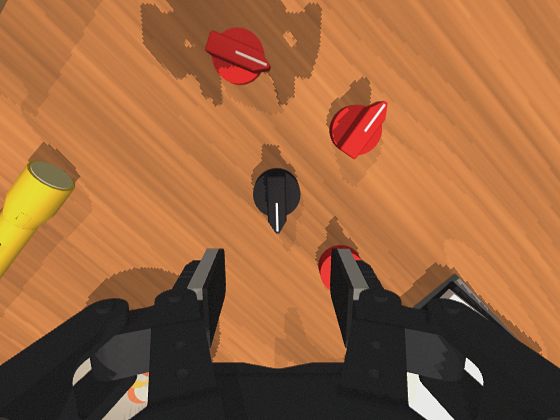

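Black knob at (277,195), its line running from (277,204) to (277,232) with the nose pointing down-image (tool −x). A red knob sits at (340,265), near the right finger's path, so I'll check the clearance.

```bash
python3 - <<'E'
from h import *
from rig import r
s,w=pickle.load(open('w1.pkl','rb'));tl=(np.array(s['tool_pos']),np.array(s['tool_rot']))
im=w['img'].astype(int)
sub=im[160:245,240:315];m=((sub.max(2)<75)).astype(np.uint8)
k=max(cv2.findContours(m,0,2)[0],key=cv2.contourArea);print(cv2.boundingRect(k))
rows=[(y+160,(np.where(m[y])[0].min()+np.where(m[y])[0].max())/2+240,np.ptp(np.where(m[y])[0])+1) for y in range(0,80,4) if m[y].any()];print(rows)
l=(sub.min(2)>130);ys,xs=np.where(l);print('line',xs.mean()+240,ys.min()+160,ys.max()+160)
a=ray(w,xs[ys<np.median(ys)].mean()+240,ys.min()+160,.038,tl);b=ray(w,xs[ys>np.median(ys)].mean()+240,ys.max()+160,.038,tl)
print(a,b,np.arctan2(b[1]-a[1],b[0]-a[0]),'from line end',b[:2]-.025*(b-a)[:2]/np.linalg.norm(b-a))
for z in(.016,):
  for v in(195,): 
    L=ray(w,253.5,v,z,tl);R=ray(w,300.5,v,z,tl);print('hub',L,R,(L+R)/2,np.linalg.norm(L-R))
p=ray(w,340,262,.03,tl);print('red',p,tl[1].T@(p-[.551,.227,.03])*1e3)
s=r.get_state();print(s['tool_pos'],s['time'])
E
```

```text
(13, 8, 47, 65)
[(168, np.float64(276.5), np.int64(8)), (172, np.float64(276.0), np.int64(27)), (176, np.float64(276.0), np.int64(35)), (180, np.float64(276.5), np.int64(40)), (184, np.float64(276.0), np.int64(43)), (188, np.float64(276.0), np.int64(45)), (192, np.float64(276.0), np.int64(47)), (196, np.float64(276.0), np.int64(47)), (200, np.float64(276.0), np.int64(45)), (204, np.float64(276.5), np.int64(42)), (208, np.float64(276.0), np.int64(37)), (212, np.float64(276.5), np.int64(28)), (216, np.float64(276.5), np.int64(18)), (220, np.float64(276.5), np.int64(18)), (224, np.float64(276.5), np.int64(14)), (228, np.float64(277.0), np.int64(9)), (232, np.float64(277.0), np.int64(3))]
line 276.6507936507937 203 231
[0.55306192 0.22971639 0.038     ] [0.56827062 0.24546942 0.038     ] 0.8029771868750188 from line end [0.55090643 0.22748374]
hub [0.56557408 0.21624884 0.016     ] [0.53883712 0.24261408 0.016     ] [0.5522056  0.22943146 0.016     ] 0.037549849763553925
red [0.5526513  0.30156853 0.03      ] [-54.28309068  51.15178498  -0.18155556]
[0.55060081 0.22659352 0.15248351] 2.0
```

Request:
{"api": "play_rows", "payload": {"moves": [{"jaw": 45,"slide": [-1.5,0,50],"angular": [0,0,0]},{"jaw": 45,"slide": [-1.5,0,95],"angular": [0,0,0]},{"jaw": 45,"slide": [-1.5,0,118],"angular": [0,0,0]},{"jaw": 45,"slide": [-1.5,0,120],"angular": [0,0,0]},{"jaw": 45,"slide": [-1.5,0,120],"angular": [0,0,0]}]}}

```text
time: 2.5
tool_pos: [0.5524, 0.2254, 0.036]
tool_rot: [[-0.704, -0.71, 0.001], [-0.71, 0.704, -0.0], [-0.0, -0.001, -1.0]]
ft_force: [0.2, -0.2, 0.6]
gripper_width: 0.045
gripper_force: 0.0
```

```bash
python3 - <<'E'
from h import *
from rig import r
s=r.get_state();print(s['tool_pos'],rel(s,[.5515,.228,.020]),s['tool_rot'],s['ft_force'])
E
```

```text
[0.55236542 0.22535592 0.03604244] [-1.3  2.5 16. ] [[-7.04194912e-01 -7.10006279e-01  7.80413239e-04]
 [-7.10006615e-01  7.04194959e-01 -2.60059747e-04]
 [-3.64919015e-04 -7.37231312e-04 -9.99999662e-01]] [ 0.22101011 -0.24349612  0.5643534 ]
```

Request:
{"api": "play_rows", "payload": {"moves": [{"jaw": 45,"slide": [-1.3,2.2,16],"angular": [0,0,0]},{"jaw": 45,"slide": [-1.3,2.2,16],"angular": [0,0,0]},{"jaw": 10,"slide": [-1.3,2.2,16],"angular": [0,0,0]},{"jaw": 10,"slide": [-1.3,2.2,16],"angular": [0,0,0]},{"jaw": 10,"slide": [-1.3,2.2,16],"angular": [0,0,0]}], "force": 60}}

```text
time: 3.0
tool_pos: [0.5521, 0.2288, 0.0204]
tool_rot: [[-0.704, -0.71, 0.002], [-0.71, 0.704, 0.001], [-0.002, -0.001, -1.0]]
ft_force: [0.5, -0.5, 4.8]
gripper_width: 0.0127
gripper_force: 61.7
```

Request:
{"api": "play_rows", "payload": {"moves": [{"jaw": 10,"slide": [0,0,0],"angular": [0,0,0]},{"jaw": 10,"slide": [0,0,0],"angular": [0,0,0]},{"jaw": 10,"slide": [0,0,0],"angular": [0,0,0]}]}}

```text
time: 3.3
tool_pos: [0.5521, 0.2288, 0.0204]
tool_rot: [[-0.704, -0.71, 0.002], [-0.71, 0.704, 0.001], [-0.002, -0.001, -1.0]]
ft_force: [-0.3, 0.1, 5.7]
gripper_width: 0.0127
gripper_force: 61.6
```

Request:
{"api": "play_rows", "payload": {"moves": [{"jaw": 10,"slide": [0,0,-30],"angular": [0,0,0]},{"jaw": 10,"slide": [0,0,-75],"angular": [0,0,0]},{"jaw": 10,"slide": [0,0,-120],"angular": [0,0,0]},{"jaw": 10,"slide": [0,0,-160],"angular": [0,0,0]},{"jaw": 10,"slide": [0,0,-180],"angular": [0,0,0]}]}}

```text
time: 3.8
tool_pos: [0.5523, 0.2286, 0.2034]
tool_rot: [[-0.704, -0.71, 0.004], [-0.71, 0.704, 0.003], [-0.005, -0.001, -1.0]]
ft_force: [-0.1, 0.4, -0.4]
gripper_width: 0.0127
gripper_force: 60.8
```

```bash
python3 - <<'E'
from h import *
from rig import r
s=r.get_state();print(s['tool_pos'],rel(s,[.613,-.208,.20]),s['q'],s['ft_force'],s['gripper_width'])
E
```

```text
[0.55226855 0.2286395  0.203411  ] [ 267.3 -350.5    2.5] [ 4.17148715e+01  1.61627412e+00  1.24048779e+00  5.31039760e-02
 -8.93395657e+01 -8.64670604e+01] [-0.07241209  0.42561196 -0.44927071] 0.012687682655437202
```

Request:
{"api": "play_rows", "payload": {"moves": [{"jaw": 10,"slide": [30,-40,0],"angular": [0,0,0.15]},{"jaw": 10,"slide": [60,-79,0],"angular": [0,0,0.29]},{"jaw": 10,"slide": [90,-118,0],"angular": [0,0,0.43]},{"jaw": 10,"slide": [120,-157,0],"angular": [0,0,0.57]},{"jaw": 10,"slide": [150,-197,0],"angular": [0,0,0.71]}]}}

```text
time: 4.3
tool_pos: [0.5853, -0.0185, 0.1986]
tool_rot: [[-0.997, -0.074, -0.001], [-0.074, 0.997, 0.0], [0.001, 0.0, -1.0]]
ft_force: [0.8, 0.9, -0.4]
gripper_width: 0.0126
gripper_force: 60.8
```

```bash
python3 - <<'E'
from h import *
from rig import r
s=r.get_state();Q=np.array(s['tool_rot']);print(s['tool_pos'],rel(s,[.613,-.208,.20]),s['q'],np.degrees(np.arctan2(Q[1,0],Q[0,0]))%360)
E
```

```text
[ 0.58534495 -0.01851853  0.19856955] [ -13.5 -191.    -1.5] [ 1.77697147e+01  8.82563949e-02 -7.74654223e-01 -3.67377384e-02
 -8.91675926e+01 -1.03498828e+02] 184.27035245627548
```

Remaining turn: 184.3° → 161°, which is +0.405 rad.

Request:
{"api": "play_rows", "payload": {"moves": [{"jaw": 10,"slide": [-4,-48,0],"angular": [0,0,0.14]},{"jaw": 10,"slide": [-7,-96,0],"angular": [0,0,0.28]},{"jaw": 10,"slide": [-10,-144,0],"angular": [0,0,0.405]},{"jaw": 10,"slide": [-13,-191,0],"angular": [0,0,0.405]},{"jaw": 10,"slide": [-13,-191,0],"angular": [0,0,0.405]}]}}

```text
time: 4.8
tool_pos: [0.613, -0.2112, 0.1971]
tool_rot: [[-0.946, 0.325, -0.003], [0.325, 0.946, -0.0], [0.003, -0.001, -1.0]]
ft_force: [0.2, 1.0, 0.1]
gripper_width: 0.0124
gripper_force: 60.8
```

Request:
{"api": "play_rows", "payload": {"moves": [{"jaw": 10,"slide": [0,0,0],"angular": [0,0,0]},{"jaw": 10,"slide": [0,0,0],"angular": [0,0,0]}]}}

```text
time: 5.0
tool_pos: [0.6138, -0.2054, 0.1985]
tool_rot: [[-0.948, 0.319, -0.001], [0.319, 0.948, 0.001], [0.001, 0.0, -1.0]]
ft_force: [-0.5, -0.3, -0.5]
gripper_width: 0.0123
gripper_force: 60.8
```

```bash
python3 - <<'E'
from h import *
from rig import r,optics
s=r.get_state();w=optics.snapshot('wrist');pickle.dump((s,w),open('w2.pkl','wb'))
print(s['tool_pos'],s['ft_force'],np.round(s['tool_rot'],4).tolist());cv2.imwrite('pics/w2.png',w['img'][:,:,::-1])
E
```

```text
[ 0.61380159 -0.20543019  0.1985385 ] [-0.45078079 -0.33524598 -0.49306377] [[-0.9478, 0.3189, -0.0007], [0.3189, 0.9478, 0.0005], [0.0008, 0.0003, -1.0]]
```

View pics/w2.png

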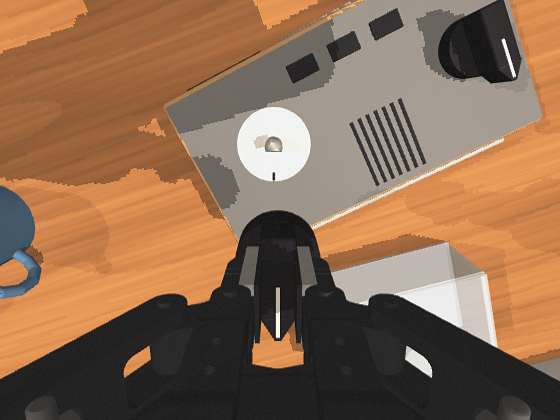

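```bash
python3 - <<'E'
from h import *
s,w=pickle.load(open('w2.pkl','rb'));tl=(np.array(s['tool_pos']),np.array(s['tool_rot']))
im=w['img'].astype(int);x,y=225,95;sub=im[y:195,x:325]
m=(sub.min(2)>200).astype(np.uint8);k=max(cv2.findContours(m,0,2)[0],key=cv2.contourArea)
e=cv2.fitEllipse(cv2.convexHull(k));print(e)
c=ray(w,e[0][0]+x,e[0][1]+y,.086,tl);print('disc',c)
ys,xs=np.where(sub[76:84,38:60].max(2)<110);tu,tv=xs.mean()+38+x,ys.mean()+76+y
t=ray(w,tu,tv,.086,tl);print('tick',tu,tv,t,'r',np.linalg.norm(t-c),np.arctan2(t[1]-c[1],t[0]-c[0]))
Q=tl[1];print('knob yaw',np.arctan2(-Q[1,0],-Q[0,0]),'toolrel disc',Q.T@(c-tl[0])*1e3)
g=(sub.min(2)<170)[30:68,30:65];ys,xs=np.where(g);print('shaft blob',xs.min()+30+x,xs.max()+30+x,ys.min()+30+y,ys.max()+30+y)
print(ray(w,273,144.5,.105,tl))
# hub of held knob: width per row
for v in(214,218,222,226,230,234):
    q=np.where(im[v,225:335].max(1)<75)[0];print(v,q.min()+225,q.max()+225,end=' | ')
cv2.imwrite('pics/crop2.png',np.hstack([cv2.resize(im[y:195,x:325].astype(np.uint8)[:,:,::-1],(400,400),interpolation=2),cv2.resize(im[200:350,203:353].astype(np.uint8)[:,:,::-1],(400,400),interpolation=2)]))
E
```

```text
((48.42470169067383, 48.535430908203125), (73.33091735839844, 74.18902587890625), 178.18568420410156)
disc [ 0.57411881 -0.19429326  0.086     ]
tick 273.5 175.5 [ 0.59578772 -0.2015941   0.086     ] r 0.022865784725841498 -0.3249809694360272
knob yaw -0.32455096097842406 toolrel disc [ 41.06775796  -2.12802924 112.57254622]
shaft blob 264 282 136 151
[ 0.57294602 -0.19400049  0.105     ]
214 260 294 | 218 254 301 | 222 249 306 | 226 246 309 | 230 243 312 | 234 241 313 |
```

View pics/crop2.png

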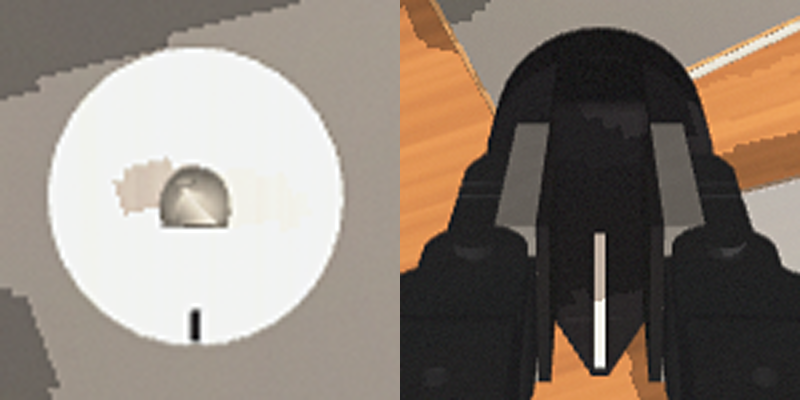

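Shaft, disc and tick are clear: the flat and tick are at −0.325 rad and the held knob's yaw is −0.3246, so they match. Next, move over the shaft.

Request:
{"api": "play_rows", "payload": {"moves": [{"jaw": 10,"slide": [41,-2,10],"angular": [0,0,0]},{"jaw": 10,"slide": [41,-2,45],"angular": [0,0,0]},{"jaw": 10,"slide": [41,-2,63],"angular": [0,0,0]},{"jaw": 10,"slide": [41,-2,63],"angular": [0,0,0]},{"jaw": 10,"slide": [41,-2,63],"angular": [0,0,0]}], "force": 90}}

```text
time: 5.55
tool_pos: [0.5747, -0.1943, 0.137]
tool_rot: [[-0.948, 0.318, 0.001], [0.318, 0.948, -0.001], [-0.001, -0.0, -1.0]]
ft_force: [0.8, 0.9, -0.0]
gripper_width: 0.0117
gripper_force: 87.5
```

```bash
python3 - <<'E'
from h import *
from rig import r
s=r.get_state();Q=np.array(s['tool_rot']);print(s['tool_pos'],rel(s,[.5741,-.1943,.124]),s['ft_force'],s['moment'],np.arctan2(-Q[1,0],-Q[0,0]),s['gripper_width'])
E
```

```text
[ 0.57472551 -0.19426303  0.13702968] [ 0.6 -0.2 13. ] [ 0.75247785  0.90908886 -0.04877044] [-0.00659774 -0.07726495  0.01880452] -0.3235748561902763 0.011662358820866697
```

Request:
{"api": "play_rows", "payload": {"moves": [{"jaw": 10,"slide": [0.5,0,6],"angular": [0,0,0]},{"jaw": 10,"slide": [0.5,0,10],"angular": [0,0,0]},{"jaw": 10,"slide": [0.5,0,13],"angular": [0,0,0]},{"jaw": 10,"slide": [0.5,0,15],"angular": [0,0,0]},{"jaw": 10,"slide": [0.5,0,15],"angular": [0,0,0]}]}}

```text
time: 6.05
tool_pos: [0.5738, -0.1948, 0.1207]
tool_rot: [[-0.948, 0.32, -0.001], [0.32, 0.948, 0.0], [0.001, -0.0, -1.0]]
ft_force: [-0.3, -0.5, -0.3]
gripper_width: 0.0117
gripper_force: 87.5
```

Request:
{"api": "play_rows", "payload": {"moves": [{"jaw": 10,"slide": [0,0,2],"angular": [0,0,0]},{"jaw": 10,"slide": [0,0,4],"angular": [0,0,0]},{"jaw": 10,"slide": [0,0,4],"angular": [0,0,0]}]}}

```text
time: 6.35
tool_pos: [0.5739, -0.1948, 0.1167]
tool_rot: [[-0.948, 0.32, -0.0], [0.32, 0.948, 0.0], [0.0, 0.0, -1.0]]
ft_force: [0.9, -0.2, -0.2]
gripper_width: 0.0119
gripper_force: 87.5
```

The knob is 8 mm onto the shaft with no force, so it's sliding freely. I'll continue to the seat and press.

Request:
{"api": "play_rows", "payload": {"moves": [{"jaw": 10,"slide": [0,0,2],"angular": [0,0,0]},{"jaw": 10,"slide": [0,0,4],"angular": [0,0,0]},{"jaw": 10,"slide": [0,0,6],"angular": [0,0,0]},{"jaw": 10,"slide": [0,0,7],"angular": [0,0,0]},{"jaw": 10,"slide": [0,0,7],"angular": [0,0,0]}]}}

```text
time: 6.85
tool_pos: [0.574, -0.1949, 0.1106]
tool_rot: [[-0.948, 0.319, 0.0], [0.319, 0.948, -0.0], [-0.0, -0.0, -1.0]]
ft_force: [-2.1, 1.3, 3.8]
gripper_width: 0.0123
gripper_force: 87.8
```

Request:
{"api": "play_rows", "payload": {"moves": [{"jaw": 10,"slide": [0,0,1.5],"angular": [0,0,0]},{"jaw": 10,"slide": [0,0,3],"angular": [0,0,0]},{"jaw": 10,"slide": [0,0,4],"angular": [0,0,0]},{"jaw": 10,"slide": [0,0,4],"angular": [0,0,0]},{"jaw": 10,"slide": [0,0,4],"angular": [0,0,0]}]}}

```text
time: 7.35
tool_pos: [0.5742, -0.195, 0.1074]
tool_rot: [[-0.948, 0.319, 0.001], [0.319, 0.948, -0.001], [-0.001, -0.0, -1.0]]
ft_force: [-2.7, 2.2, 7.3]
gripper_width: 0.0118
gripper_force: 88.4
```

Request:
{"api": "play_rows", "payload": {"moves": [{"jaw": 10,"slide": [0,0,1],"angular": [0,0,0]},{"jaw": 10,"slide": [0,0,2],"angular": [0,0,0]},{"jaw": 10,"slide": [0,0,2],"angular": [0,0,0]},{"jaw": 10,"slide": [0,0,2],"angular": [0,0,0]},{"jaw": 10,"slide": [0,0,2],"angular": [0,0,0]}]}}

```text
time: 7.85
tool_pos: [0.5742, -0.195, 0.1061]
tool_rot: [[-0.948, 0.319, 0.002], [0.319, 0.948, -0.001], [-0.002, -0.0, -1.0]]
ft_force: [-4.8, 2.1, 10.4]
gripper_width: 0.0118
gripper_force: 89.1
```

```bash
python3 - <<'E'
from h import *
from rig import r,optics
s=r.get_state();print(s['tool_pos'],s['ft_force'],s['moment'],s['gripper_width'])
w=optics.snapshot('wrist')['img'];c=optics.snapshot('scene')['img']
cv2.imwrite('pics/fin.png',np.hstack([cv2.resize(w[60:360,130:430],(400,400)),cv2.resize(c[190:290,160:260],(400,400))])[:,:,::-1])
E
```

```text
[ 0.5742028  -0.19497719  0.10614689] [-4.83107182  2.05998651 10.38580772] [0.99392101 1.61165648 0.01581025] 0.01183574065798548
```

View pics/fin.png

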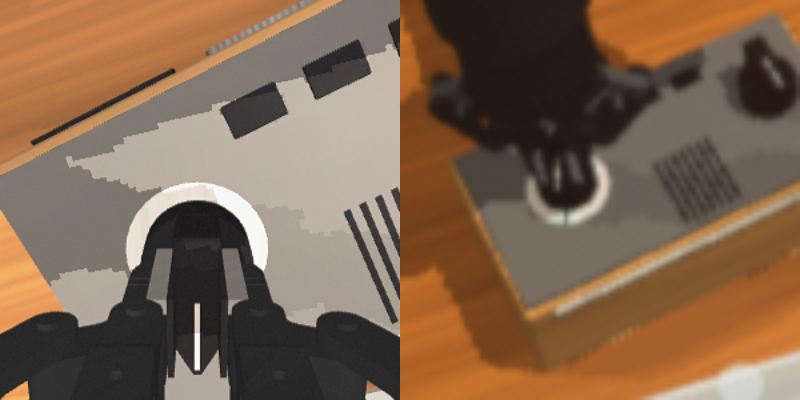

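The knob is down on the disc, with the nose over the tick and about 10 N of press. TCP z is 0.1061 m, against 0.1064 m predicted at the end stop. Handing in.

```bash
python3 -c "
from rig import workorder
print(workorder.close_job())"
```

```text
the job is handed in; nothing more can be done
None
```

The black knob is fully on the D-shaft with its flat aligned, held down close to the end stop at about 10 N with the gripper still on it, and the job is handed in (no verdict was returned).

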